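# Shut the glue dispenser and take off its outlet cap

## Task

The bench glue dispenser has just been loaded with a cartridge: first close the lid of its cartridge bay fully, then twist the winged cap loose from the outlet beside it and lift it off. Some of these outlets loosen clockwise and some counter-clockwise and you cannot see which, so try gently one way and, if the cap jams, the other. Finish while still holding the cap upright in the gripper, at least 8 cm higher than it sat, leaving the lid shut and the jars, stamp and tape roll around the dispenser where they stand.

Things in the scene. Friction and masses are not known exactly. Their poses are not given: they have to be found in the camera images.
- unit: Grey dispenser, fixed to the table: plate 220 (x) x 250 mm (y), origin under its centre on the table, z up. Left (y +15 to +125 mm, x -65 to +65): cartridge bay, rim 105 mm high, with the lid. Right (y -115 to -15): in front (x -100 to 0) a block 45 mm high with the upright outlet, behind it (x +15 to +105) the motor housing, 92 mm high.
- lid (a joint): Angle of the bay lid: 0 shut, grows as it opens upward, at most 1.3. The hinge is stiff: the lid stays at any angle and needs about 1 to 3 N at its front edge; it neither falls shut nor springs open. It starts half open.
- lid_hinge (a point): Point on the lid's hinge axis, mid-width, 105 mm above the table. The axis runs along the unit's y at the bay's rear (+x) rim; from it the lid, a plate 130 mm long, 110 mm wide, 8 mm thick, reaches to the unit's -x when shut. Its underside lies on the axis, its outer face 8 mm from it.
- lid_edge (a point): Middle of the lid's front edge, on its outer face, 130 mm from the hinge. A small tab 50 mm wide and about 10 mm long sticks out beyond it.
- outlet (a point): Centre of the flat top of the fixed steel outlet, 73 mm above the table, at x -50, y -65 mm of the unit; hidden under the cap. Two ears on it hold two lugs inside the cap: pulled while locked, the cap rises only 2 mm. Which way it loosens differs from unit to unit and cannot be seen.
- cap: Loose bare-aluminium cap on the outlet, about 60 g: round skirt 54 mm across, 32 mm high, and on top a straight wing to grip. Origin at the centre of the skirt's underside, z up, 47 mm above the table when seated. It turns and, once free, lifts almost without resistance; held off-centre it may rub with 5 to 8 N while coming off. At a stop or while locked it resists hard.
- cap_grip (a point): Centre of the wing: 48 mm long (cap's x), 14 mm thick (y), 28 mm high; seated, 93 mm above the table (wing 79 to 107). Locked, it lies along the unit's x within 0.1 rad. Turned 0.8 to 2 rad from there the loosening way the cap is free (1.05 is good; end stop just beyond 2); the wrong way it jams on a hard stop after about 0.2 rad.
- spread_jar: Bystander: glass jar with a screw lid, 69 mm across, 112 mm high, standing left of the unit. Origin at the centre of its underside.
- honey_jar: Bystander: short jar, 63 mm across, 75 mm high, standing left of the unit. Origin at the centre of its underside.
- stamp: Bystander: wooden-handled stamp, 43 x 54 x 83 mm, standing right of the unit. Origin at the centre of its underside.
- tape_roll: Bystander: flat roll of tape, 104 mm across, 25 mm high, lying right of the unit. Origin at the centre of its underside.
Things that resemble listed ones, but are neither listed nor needed, are in the scene too. What is shaped like the cap but blue or green is not meant.

How it is judged (in metres and radians):
On the way, in this order (a step that is already met when the one before it is completed fails the run):
1. the bay lid is shut while the cap is still on its outlet (value of joint lid below 0.05 rad and distance between cap and outlet below 0.035 m), for 0.2 s.
2. the cap is turned loose on its outlet (angle between the x axis of cap and the x axis of unit, either way round above 0.6 rad and distance between cap and outlet below 0.035 m), for 0.05 s.
3. the cap is lifted off, held by the fingers (height (world z) of cap above 0.1 m and contact force between the fingers and cap above 1 N), for 0.2 s.
At the end, for the whole second after the job is handed in: The lid is shut (below 0.05 rad), the cap is held still and upright (within 0.35 rad) in the fingers, not touching the dispenser, its underside at least 117 mm above the table (70 mm above its seat) (value of joint lid below 0.05 rad and height (world z) of cap above 0.117 m and angle between cap's own z axis and vertical below 0.35 rad and contact force between the fingers and cap above 1 N and contact force between cap and unit below 0.1 N and linear speed of cap below 0.03 m/s); the arm keeps its last pose, push and grip.
It fails at once if a bystander is shifted by more than 40 mm (distance of any of spread_jar, honey_jar, stamp, tape_roll from where it was at the start of the episode above 0.04 m).
It fails at once if a jar or the stamp is tipped (angle between any of spread_jar, honey_jar, stamp's own z axis and vertical above 0.5 rad).
It also fails if it takes over 61 s, if anything falls off the work surface, if the arm or the gripper's body presses on something with over 40 N, if the wrist force passes 120 N, or if a joint passes its speed limit or range.

## Robot

A 6-joint arm with a two-finger parallel gripper is mounted at the origin on a cart in front of the work surface, level with it; the furniture and walls round the work are solid. World frame = base frame: x ahead of the robot, y to its left, z up, the work surface at z = 0. Lengths are in mm, angles in rad, forces in N, time in s.
With the tool pointing down it reaches from about 300 to 775 mm from the base axis. Payload 14.6 kg.
Tool frame: the origin (TCP) lies between the finger pads; the fingertips stand 14 mm ahead of it and the grasp point (between the pads) lies 5 mm behind it (env.nose_length is the distance from the TCP to the fingertips, in mm); z points along the fingers, y is the line along which they close (so a half turn about z gives the same grasp; the last joint's range is limited). The gripper opens to 94 mm and grips with 3 to 60 N. Pads are 16 mm wide; open, the fingers measure 119 mm over their backs; the gripper's body (75 mm by 177 mm) begins 78 mm behind the grasp point.
Start: joints at [1.216, 0.3, 1.521, -0, 1.321, -0.067], TCP at [156.111, 527.369, 219.446] pointing down, gripper open.
Joint ranges: [-3.03, 3.03], [-0.79, 2.21], [0.23, 2.52], [-1.04, 4.18], [0, 3.07], [-2.55, 2.55]. Speed limits (rad/s): [2.22, 2.22, 2.57, 3.14, 3.14, 3.14].

## Interface

Orientations are given as a unit quaternion [w, x, y, z].
In Python, from rig import env gives the robot as it stands. The module is installed in compiled form; this text tells all that it offers. Calls block until the motion is done:
- env.move_pose(position, orientation): joint-space move of the TCP to a pose.
- env.move_linear(position, frame=None, velocity=150, force_limit=None): straight line of the TCP; frame=None keeps the orientation; velocity is the mean speed in mm/s. With force_limit (N) it stops when the force on the tool has changed by that much, and returns True; else False.
- env.movej(angles): joint-space move.
- env.set_gripper(opening): finger opening in mm; the grip force is fixed at half the most; returns when the fingers have stopped.
- env.pause(seconds).
- env.ik(position, orientation): joint angles nearest the present ones, or None.
- env.read_state(): the state.
- env.grab_frame(name): name is "scene" or "side" or "wrist"; returns a dict with "frame" (384x512x3 uint8, red, green, blue), "range_z" (384x512 float32, mm along the optical axis (not along the pixel's ray), 0 where there is no reading), "intrinsics" (3x3 intrinsics, pixels), "R" (3x3) and "t" (3): a world point X has camera coordinates R X + t. Camera axes: x right, y down, z forward; pixel columns grow to the right and rows downward; lengths in mm; the calibration is good to about 2 mm. A picture is of the moment at which its call begins.
A pose or a line that the arm cannot do raises env.Unreachable and nothing moves.
- env.finish_job(): hands the job in; it is judged then, once.
The state is a dict: "clock": time; "joint_pos": joint angles; "joint_velocities": joint speeds; "effort": joint torques, N m; "ee_pos": TCP position; "tool_rot": TCP orientation; "contact_force": force on the tool from outside, world axes, zero at the start; "ft_torque": the same for the moment, N m; "gripper_width": finger opening in mm; "gripper_force": force on a finger pad.
Only numpy, scipy, OpenCV 4.12 (cv2) and the standard library are available. Lean on these libraries where they do the work, as an engineer would, in place of code of your own. Each camera call takes 0.05 s, during which the arm holds its last target. There are 200 camera calls.

## Working session

There is one attempt and no reset: what is moved stays moved. The work goes in short steps, each a Python script; the robot and the scene stay as the last script left them, time stands still between calls to the robot, and variables do not carry over. Pictures are saved under pics/ and viewed, at most 10 in all, crops included, and the job is handed in when it is done.

```bash
mkdir -p pics
cat > h.py <<'E'
import numpy as np, cv2, pickle
from rig import env
def grab(n,tag):
    f=env.grab_frame(n); pickle.dump(f,open(f'pics/{tag}.pkl','wb'))
    cv2.imwrite(f'pics/{tag}.png',f['frame'][:,:,::-1]); return f
def cloud(f):
    K=np.array(f['intrinsics']);z=f['range_z'].astype(float);v,u=np.mgrid[:z.shape[0],:z.shape[1]]
    c=np.stack([(u-K[0,2])/K[0,0]*z,(v-K[1,2])/K[1,1]*z,z],-1)
    P=(c-np.array(f['t']))@np.array(f['R']); P[z<=0]=np.nan; return P
E
python3 - <<'E'
from h import *
a=grab('scene','s0')['frame'];b=grab('side','d0')['frame']
cv2.imwrite('pics/both.png',np.hstack([cv2.resize(a,(800,600))])[:,:,::-1]); cv2.imwrite('pics/d0b.png',cv2.resize(b,(800,600))[:,:,::-1])
s=env.read_state();print(s['clock'],s['tool_rot'],s['contact_force'])
E
```

```text
0.1 [-1.15356197e-04  1.43388727e-01  9.89666312e-01 -5.01337761e-04] [ 0.67215646 -0.10832228 -0.37860687]
```

View pics/both.png

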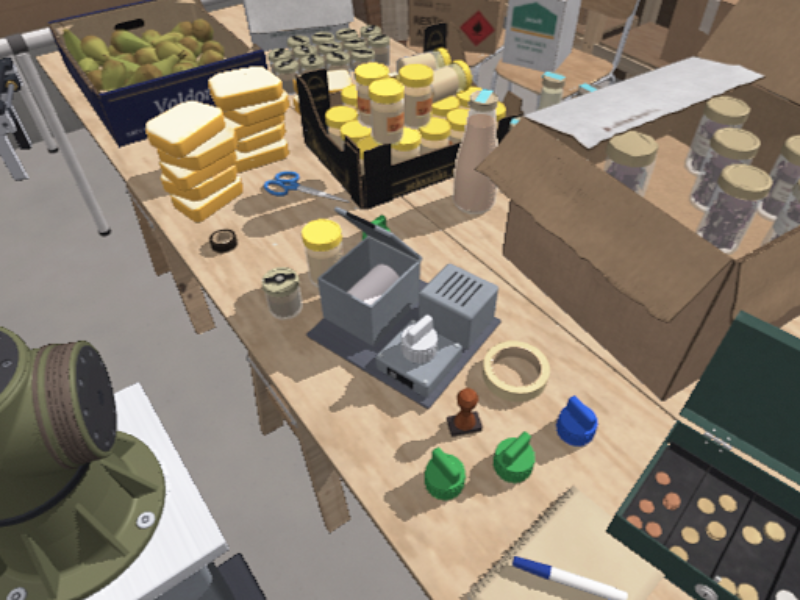

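View pics/d0b.png

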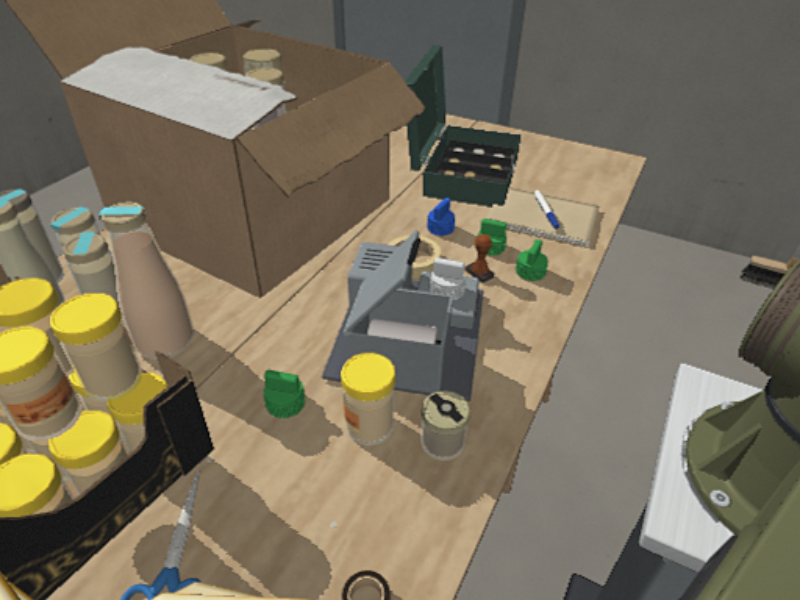

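Both views show the unit. In the scene view the white/aluminium winged cap is at about (418,340), the lid at (385,230), the housing at (460,300), the jars at (322,250) and (282,292), the stamp at (466,412) and the tape at (517,370). The other winged caps are green at (445,475), (514,457) and (375,228), and blue at (577,422), so they are decoys. The bare metal one on the unit fits the description.

```bash
cat > fit.py <<'E'
from h import *
from scipy.optimize import minimize
fs=[pickle.load(open(f'pics/{n}.pkl','rb')) for n in('s0','d0')]
Ps=[cloud(f) for f in fs]
c0=Ps[0][218,268];print('cap px',c0)
A=np.vstack([P.reshape(-1,3) for P in Ps]);A=A[~np.isnan(A).any(1)]
A=A[np.linalg.norm(A[:,:2]-c0[:2],axis=1)<260]
h=A[np.abs(A[:,2]-92)<4][:,:2]; b=A[np.abs(A[:,2]-45)<3][:,:2]
p=A[(A[:,2]>2)&(A[:,2]<16)]; print('plate z hist',np.histogram(p[:,2],14,(2,16))[0],len(h),len(b))
def loc(X,q):
    c,s=np.cos(q[2]),np.sin(q[2]);return (X-q[:2])@np.array([[c,-s],[s,c]])
def inside(X,x0,x1,y0,y1,w=2):
    d=np.minimum.reduce([X[:,0]-x0,x1-X[:,0],X[:,1]-y0,y1-X[:,1]]);return (1/(1+np.exp(-np.clip(d/w,-50,50))))
def cost(q):
    H=inside(loc(h,q),15,105,-115,-15);B=inside(loc(b,q),-100,0,-115,-15)
    return -(H.sum()+B.sum())
best=None
for yaw in np.arange(-3.14,3.14,.15):
    R=np.array([[np.cos(yaw),-np.sin(yaw)],[np.sin(yaw),np.cos(yaw)]])
    o=c0[:2]-R@[-50,-65]
    r=minimize(cost,[*o,yaw],method='Nelder-Mead',options=dict(initial_simplex=np.array([[*o,yaw],[o[0]+15,o[1],yaw],[o[0],o[1]+15,yaw],[*o,yaw+.1]])))
    if best is None or r.fun<best.fun:best=r
q=best.x;print(best.fun,q)
L=np.c_[loc(A[:,:2],q),A[:,2]]
m=(L[:,2]>88)&(L[:,2]<96)&(L[:,0]>5)&(L[:,1]<-10)&(L[:,1]>-125);print('house',np.percentile(L[m][:,:2],[1,50,99],axis=0))
m=(L[:,2]>42)&(L[:,2]<48)&(L[:,0]<8)&(L[:,1]<-8)&(L[:,1]>-125)&(L[:,0]>-110);print('block',np.percentile(L[m][:,:2],[1,50,99],axis=0))
w=L[(np.hypot(L[:,0]+50,L[:,1]+65)<33)&(L[:,2]>84)&(L[:,2]<115)]
r=cv2.minAreaRect(w[:,:2].astype(np.float32));print('wing',r,np.percentile(w[:,2],[2,98]))
t=w[w[:,2]>103];print('wingtop',cv2.minAreaRect(t[:,:2].astype(np.float32)),len(t))
l=L[(L[:,2]>112)&(L[:,1]>5)&(L[:,1]<135)&(np.abs(L[:,0])<160)]
print('lid',len(l),np.percentile(l,[1,50,99],axis=0)); k=np.argsort(-l[:,2])[:30];print(l[k].mean(0))
pf=np.polyfit(l[:,0],l[:,2],1);print('lid line',pf)
# surroundings: tops above 40mm outside the unit
for lo,hi in((60,85),(95,125)):
  o=L[(L[:,2]>lo)&(L[:,2]<hi)&((L[:,1]>135)|(L[:,1]<-125))];
  m=np.zeros((56,56),np.uint8);ij=np.clip((o[:,:2]+280)//10,0,55).astype(int);m[ij[:,0],ij[:,1]]=1
  n,_,st,ce=cv2.connectedComponentsWithStats(m)
  for i in range(1,n):print(lo,'blob xy',ce[i][::-1]*10-275,st[i][2:])
E
python3 fit.py
```

```text
cap px [515.89165404 -95.18882071  78.89843499]
plate z hist [1883  475  135   72   82   96  125  194  419  777  970  676  295  149] 2072 1683
-2397.707975544852 [ 5.49248918e+02 -1.30056850e+01  2.99101021e-01]
house [[  17.11312847 -113.52459511]
 [  67.84022933  -67.51168345]
 [ 104.09976635  -14.71575967]]
block [[ -98.01673363 -113.6870679 ]
 [ -73.96738944  -75.07598445]
 [  -1.20806787  -13.77838602]]
wing ((-48.6090087890625, -62.83395004272461), (19.84130859375, 49.46352005004883), 85.7810287475586) [ 84.81069633 108.98247745]
wingtop ((-48.62212371826172, -63.04756546020508), (18.88471221923828, 49.474449157714844), 85.2392807006836) 173
lid 1403 [[-16.02546752  15.10925456 113.83060379]
 [ 19.26631063  79.03417983 177.85445344]
 [ 69.01308467 128.15335964 221.6195034 ]]
[-14.03098518  69.91630914 221.62068256]
lid line [ -1.28703905 202.33575281]
60 blob xy [-189.54545455 -206.81818182] [ 5  4 11]
60 blob xy [-115. -270.] [ 2  5 10]
60 blob xy [ -97.85714286 -180.        ] [ 4  4 14]
60 blob xy [-78.75 180.  ] [ 4  6 16]
60 blob xy [  -5. -275.] [1 3 3]
60 blob xy [ 14.09090909 166.81818182] [ 4  6 11]
95 blob xy [ 15. 171.] [ 4  7 20]
```

The fit is good: unit at (549,-13), yaw 0.30, lid about 0.9 rad open, wing at about -0.08 rad relative to the unit. Next I close the lid with an arc push.

```bash
cat >> h.py <<'E'
O=np.array([549.25,-13.0]);YAW=0.2991
def W(x,y,z):
    c,s=np.cos(YAW),np.sin(YAW);return [float(O[0]+c*x-s*y),float(O[1]+s*x+c*y),float(z)]
def Q(al): # tool down, tool y at world angle al
    p=(al+np.pi/2)/2;return [0,float(np.cos(p)),float(np.sin(p)),0]
def st(tag=''):
    s=env.read_state();print(tag,round(s['clock'],2),np.round(s['ee_pos'],1),'F',np.round(s['contact_force'],1),'M',np.round(s['ft_torque'],2),'g',round(float(s['gripper_width']),1),round(float(s['gripper_force']),1));return s
E
python3 - <<'E'
from h import *
env.set_gripper(0)
p=env.read_state()['ee_pos'];env.move_linear([p[0],p[1],320],velocity=250)
cands=[Q(YAW+np.pi/2),Q(YAW-np.pi/2)]
def tgt(th,r=105,cl=0):
    return W(65-r*np.cos(th)+(8+cl)*np.sin(th)+8,70,105+r*np.sin(th)+(8+cl)*np.cos(th)+env.nose_length)
a=tgt(.95,cl=15)
for q in cands:
    j=env.ik([a[0],a[1],320],q); print(None if j is None else np.round(j,2))
j0=env.read_state()['joint_pos'];qs=[q for q in cands if env.ik([a[0],a[1],320],q) is not None]
q=min(qs,key=lambda q:abs(env.ik([a[0],a[1],320],q)[5]))
env.move_pose([a[0],a[1],320],q);st('above')
print(env.move_linear(a,velocity=200,force_limit=10));st('behind')
for th in(.9,.75,.6,.45,.3,.18,.08):
    env.move_linear(tgt(th,cl=-2),velocity=80,force_limit=25);st(th)
b=tgt(0,cl=-4);print(env.move_linear(b,velocity=30,force_limit=12));st('end')
e=env.read_state()['ee_pos'];env.move_linear([e[0],e[1],250],velocity=200);st('up')
f=grab('scene','s1');cv2.imwrite('pics/s1c.png',cv2.resize(f['frame'][120:280,180:340],(640,640))[:600,:,::-1])
P=cloud(f).reshape(-1,3);P=P[~np.isnan(P).any(1)]
c,s=np.cos(YAW),np.sin(YAW);L=np.c_[(P[:,:2]-O)@np.array([[c,-s],[s,c]]),P[:,2]]
m=(abs(L[:,0])<62)&(L[:,1]>20)&(L[:,1]<120)&(L[:,2]>95)&(L[:,2]<180);print(m.sum(),np.percentile(L[m],[2,50,98],axis=0),np.polyfit(L[m][:,0],L[m][:,2],1))
E
```

```text
[ 0.05  0.27  1.33 -0.    1.54 -1.82]
[ 0.05  0.27  1.33 -0.    1.54  1.32]
above 4.27 [557.8  63.6 320. ] F [-0.4  0.2 -0.1] M [-0.03  0.15  0.03] g 0.7 0.0
False
behind 4.92 [558.3  63.2 219.1] F [0.1 0.8 0.3] M [ 0.01  0.15 -0.03] g 0.6 0.0
0.9 5.35 [540.9  57.6 206.1] F [-1.6 -0.6  0.6] M [-0.04  0.15 -0.02] g 0.7 0.0
0.75 5.7 [529.1  54.  195.3] F [ 0.2 -0.6 -0. ] M [-0.01  0.16 -0.03] g 0.7 0.0
0.6 6.05 [518.9  50.9 183.4] F [-0.2 -0.4  0.5] M [-0.04  0.14 -0.03] g 0.4 0.0
0.45 6.4 [510.6  48.3 170.1] F [ 0.1  0.  -0.1] M [-0.07  0.13  0.03] g 0.5 0.0
0.3 6.75 [504.2  46.4 155.7] F [0.1 0.4 0.5] M [-0.06  0.08  0.03] g 0.3 0.0
0.18 7.06 [500.6  45.3 143.6] F [ 0.2  0.4 -0.6] M [0.02 0.16 0.01] g 0.5 0.0
0.08 7.34 [498.7  44.7 133.2] F [ 0.6 -0.3  0.4] M [-0.03  0.17 -0.06] g 0.2 0.0
True
end 7.66 [498.8  44.6 127.1] F [-3.5 -0.5  9.7] M [-0.02  0.72 -0.  ] g 0.3 4.9
up 8.43 [498.4  44.6 248.6] F [-0.2  0.2 -0.6] M [-0.02  0.17 -0.03] g 0.0 0.0
1343 [[-60.67452737  22.32483704 110.67821133]
 [ -4.22765314  68.32809703 113.4135788 ]
 [ 58.31333854 117.5728842  116.08106164]] [5.41037896e-03 1.13380544e+02]
```

View pics/s1c.png

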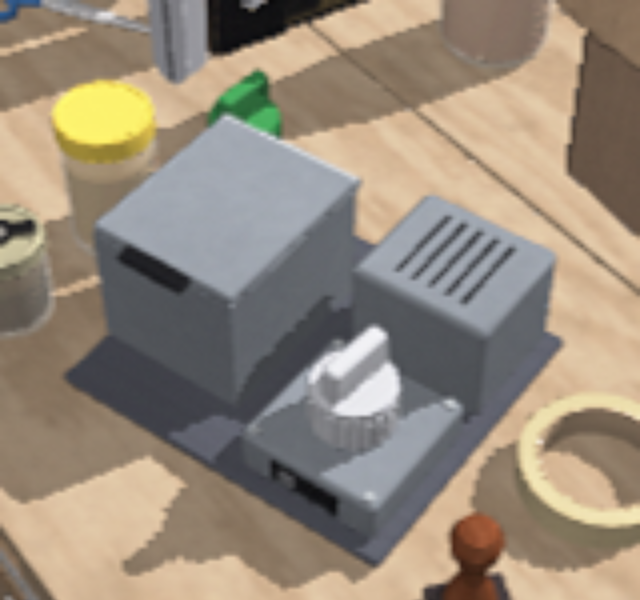

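The picture shows the lid flat shut (slope 0.005), with the yellow-lid jar undisturbed. The bare-metal cap at crop (355,390) sits on the outlet, and the only lookalike in the crop is green at (250,105). I'll hover over it and measure with the wrist camera.

Run:
```python
from h import *
al0=YAW-0.08
t=W(-50,-65,240)
js={k:env.ik(t,Q(al0+k)) for k in(np.pi/2,-np.pi/2)}
for k,j in js.items(): print(k,None if j is None else np.round(j,2))
k=min([k for k in js if js[k] is not None],key=lambda k:abs(js[k][5]))
env.move_pose(t,Q(al0+k));env.set_gripper(60);st()
f=grab('wrist','w1');cv2.imwrite('pics/w1b.png',f['frame'][:,:,::-1])
c,s=np.cos(YAW),np.sin(YAW)
for n,f in(('w',f),('d',env.grab_frame('side')),('s',pickle.load(open('pics/s1.pkl','rb')))):
    P=cloud(f).reshape(-1,3);P=P[~np.isnan(P).any(1)]
    L=np.c_[(P[:,:2]-O)@np.array([[c,-s],[s,c]]),P[:,2]]
    m=(np.hypot(L[:,0]+50,L[:,1]+65)<40)&(L[:,2]>101)&(L[:,2]<112)
    if m.sum()>5:
        print(n,m.sum(),cv2.minAreaRect(L[m][:,:2].astype(np.float32)),np.median(L[m],0))
    m=(np.hypot(L[:,0]+50,L[:,1]+65)<40)&(L[:,2]>70)&(L[:,2]<112)
    if m.sum()>20:print('cap',cv2.minEnclosingCircle(L[m][:,:2].astype(np.float32)))
```

```text
1.5707963267948966 [-0.24  0.24  1.55 -0.    1.35 -2.03]
-1.5707963267948966 [-0.24  0.24  1.55 -0.    1.35  1.11]
 10.11 [520.6 -89.9 240. ] F [ 0.2 -0.8 -0.6] M [ 0.01  0.2  -0.01] g 60.3 0.0
w 560 ((-48.45859909057617, -63.38514709472656), (13.967510223388672, 46.663360595703125), 84.78958892822266) [-47.85197112 -63.57511568 105.74518489]
cap ((-47.79196548461914, -63.30979919433594), 27.705801010131836)
d 88 ((-48.48230743408203, -61.26347732543945), (15.261852264404297, 47.07524490356445), 83.14423370361328) [-49.28660668 -58.43150974 105.98184296]
cap ((-48.106197357177734, -59.506195068359375), 27.543657302856445)
s 105 ((-49.589805603027344, -65.37413024902344), (13.847270011901855, 48.19388198852539), 84.71163940429688) [-51.89235863 -66.81954851 106.69294151]
cap ((-49.330467224121094, -65.69564056396484), 27.546274185180664)
```

View pics/w1b.png

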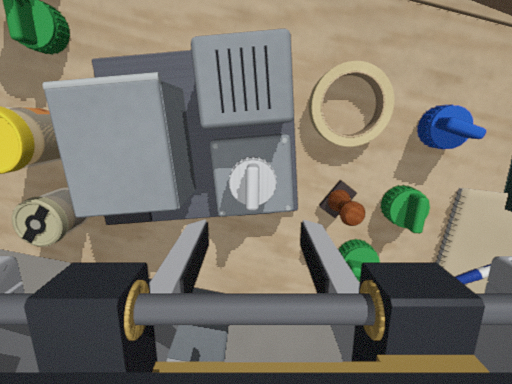

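The wrist view shows the cap at (252,182) with its wing nearly aligned between the finger planes. The stamp is at (345,203), clear of the fingers. I'll descend, grip, and test one direction.

Run:
```python
from h import *
C=(-48.6,-63.6);q=Q(YAW-0.09-np.pi/2)
env.move_pose(W(*C,160),q)
print(env.move_linear(W(*C,97),velocity=80,force_limit=8));st('down')
env.set_gripper(0);s=st('grip');j0=np.array(s['joint_pos']);np.save('j0.npy',j0)
env.pause(.2);m0=env.read_state()['ft_torque'][2];st()
for k in range(1,8):
    j=j0.copy();j[5]+=.05*k;env.movej(j.tolist());s=st(round(.05*k,2))
    if abs(s['ft_torque'][2]-m0)>.35:print('jam?');break
f=grab('wrist','w2')
```

```text
False
down 11.56 [521.8 -88.1  97.5] F [-0.6  0.3  0.5] M [-0.01  0.16  0.04] g 60.2 0.0
grip 12.33 [521.5 -88.1  97. ] F [ 0.6  0.2 -0.5] M [ 0.02  0.19 -0.03] g 13.4 30.0
 12.53 [521.6 -88.1  97. ] F [-0.1 -0.1  0.8] M [-0.    0.19  0.01] g 13.7 30.0
0.05 12.78 [521.6 -88.1  97. ] F [-0.6 -0.2 -0.5] M [-0.05  0.15  0.05] g 13.4 30.0
0.1 13.03 [521.6 -88.1  97. ] F [-0.1  0.1  0.4] M [-0.03  0.18  0.04] g 13.5 30.0
0.15 13.28 [521.6 -88.1  97. ] F [-0.1 -0.6  1.4] M [ 0.08  0.16 -0.02] g 13.9 30.0
0.2 13.53 [521.5 -88.1  97. ] F [-0.2  0.9  0.2] M [-0.08  0.08 -0.02] g 13.7 30.0
0.25 13.78 [521.5 -88.1  97. ] F [-0.5  0.6 -0.5] M [-0.01  0.2   0.04] g 14.0 30.0
0.3 14.03 [521.5 -88.1  97. ] F [ 0.7  0.4 -0.6] M [-0.07  0.18  0.01] g 14.0 30.0
0.35 14.28 [521.6 -88.1  97. ] F [0.2 0.  0.3] M [ 0.    0.16 -0.05] g 13.8 30.0
```

There is no resistance past 0.35 rad, so this is the loosening way. I'll turn on to about 1.1 rad and lift.

Run:
```python
from h import *
j0=np.load('j0.npy');m0=0.0
ok=True
for a in(.5,.65,.8,.95,1.1):
    j=j0.copy();j[5]+=a;env.movej(j.tolist());s=st(a)
    if abs(s['ft_torque'][2])>.35:print('jam');ok=False;break
if ok:
    env.pause(.2);p=np.array(env.read_state()['ee_pos'])
    hit=env.move_linear((p+[0,0,6]).tolist(),velocity=20,force_limit=15);s=st('lift6 %s'%hit)
    if not hit:
        hit=env.move_linear((p+[0,0,110]).tolist(),velocity=60,force_limit=15);st('lift %s'%hit)
f=grab('scene','s3');cv2.imwrite('pics/s3c.png',cv2.resize(f['frame'][100:292,150:406],(800,600))[:,:,::-1])
```

```text
0.5 14.6 [521.6 -88.1  97. ] F [-0.1  0.2  0.3] M [0.04 0.11 0.03] g 13.7 30.0
0.65 14.87 [521.6 -88.1  97. ] F [ 0.4 -0.8  0.7] M [-0.02  0.15 -0.01] g 13.6 30.0
0.8 15.13 [521.6 -88.1  97. ] F [ 0.8 -0.2  0.1] M [0.03 0.09 0.02] g 13.5 30.0
0.95 15.4 [521.6 -88.1  97. ] F [-0.4  0.5  0. ] M [0.04 0.1  0.02] g 13.5 30.0
1.1 15.67 [521.6 -88.1  97. ] F [-0.   0.7  0.7] M [0.04 0.18 0.  ] g 14.0 30.0
lift6 False 16.32 [521.6 -88.1 103.1] F [ 0.2  0.2 -0.1] M [0.01 0.1  0.04] g 13.9 30.0
lift False 18.2 [521.5 -88.1 206.7] F [ 0.2 -0.8 -1.3] M [ 0.04  0.19 -0.02] g 13.7 30.0
```

View pics/s3c.png

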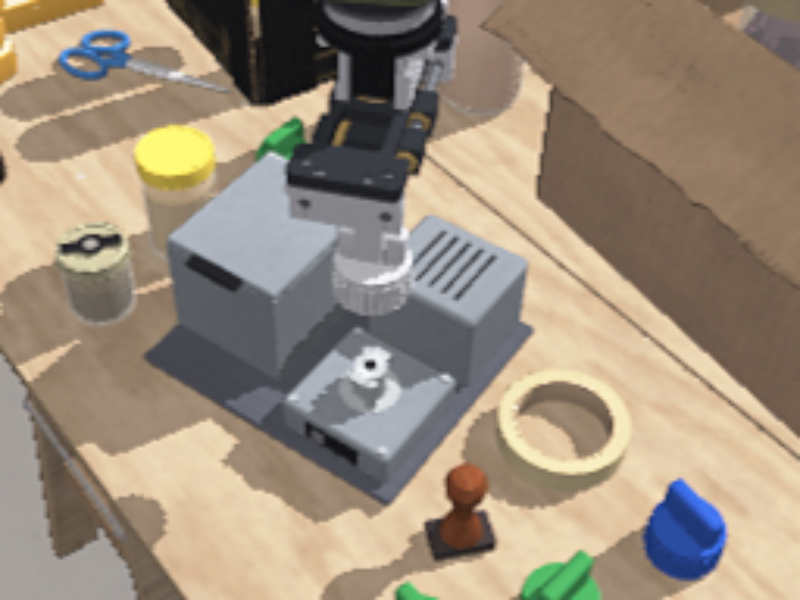

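The cap hangs upright in the fingers at (372,275), well above the bare outlet at (370,370). The lid is shut and the jars, stamp and tape are in place, so I'm handing in.

```bash
python3 -c "
from h import *
env.pause(.5);st();print(env.finish_job())"
```

```text
18.75 [521.5 -88.1 207. ] F [ 0.1 -0.8 -0.8] M [ 0.08  0.13 -0.  ] g 13.9 30.0
the job is handed in; nothing more can be done
None
```

The job is handed in at 18.75 s: the lid is shut, the cap came loose clockwise on the first try, and it was lifted off and is held upright about 11 cm above its seat, with the jars, stamp and tape roll undisturbed; no verdict was returned.

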